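# Seat and lock a six-blade terminal plug in its test fixture

## Robot

A 6-joint arm with a two-finger parallel gripper is mounted at the origin on the work surface. World frame = base frame: x ahead of the robot, y to its left, z up, the work surface at z = 0. Lengths are in mm, angles in rad, forces in N, time in s.
With the tool pointing down it reaches from about 275 to 1000 mm from the base axis. Payload 8.4 kg.
Tool frame: the origin (TCP) lies at the very end of the fingers, on their centre line; the grasp point (between the pads) lies 19 mm behind it; z points along the fingers, y is the direction in which the jaws open and shut (so a half turn about z gives the same grasp; the last joint's range is limited). The gripper opens to 85 mm and grips with 20 to 120 N. Pads are 22 mm wide; open, the fingers measure 114 mm over their backs; the gripper's body (76 mm by 85 mm) begins 54 mm behind the grasp point. The pads swing forward as they close: fully open they stand 13 mm farther back than shut.
Start: joints at [1.276, 0.353, 1.633, -0, 1.155, -0.002], TCP at [180.395, 598.403, 231.281] pointing down, gripper open.
Joint ranges: [-2.63, 2.63], [-0.92, 2.1], [0.06, 2.66], [-1.3, 4.44], [0, 2.69], [-3.02, 3.02]. Speed limits (rad/s): [2.22, 2.22, 2.79, 3.14, 3.14, 3.14].

## Interface

Orientations are given as [roll, pitch, yaw] about the fixed x, y, z axes, in that order (R = Rz(yaw) Ry(pitch) Rx(roll)).
In Python, from rig import sense, grab_frame, get_calibration, sign_off, boxes_of, trace gives the robot as it stands.
- The arm moves only by the tool servo_tool, never from a script. Its argument "rows" is a list of rows, each a list of 3 entries, a list of its own where there are three numbers: the finger opening in mm, from 0 to 85.4, then the shift along the tool's x, y, z in mm, then the turn, a rotation vector about the tool's x, y, z in degrees. A call has 1 to 8 rows; each row shifts and turns the commanded pose from where the row before left it, along the tool's axes as they then stand; what a row does not reach is not made up. A row lasts 1/8 s, in which the tool goes at most 62.5 mm and 10.7 degrees, less where a joint would pass 70% of its speed; a pose out of reach is approached as far as the arm can. A call is refused whole if a number of a shift passes 62.5 or a number of a turn 10.7, either way. A call with a gripper value outside its range is refused whole. The fingers move at their own pace and stop on an object; "force" is the grip in N (left out, the last holds). Time passes only in rows, so rows that do not move let the fingers close. It gives the time, the measured TCP pose, the force and the opening at its end, in the units of the state.
- sense(): the state, without advancing time (a new reading comes with each control period).
- grab_frame(name): name is "scene" or "side" or "wrist"; returns the picture (420x560x3 uint8, blue, green, red); there is no depth.
- get_calibration(name): a dict with "intrinsics" (3x3 intrinsics, pixels), "world_to_cam" (4x4, takes a point from world to camera coordinates). Camera axes: x right, y down, z forward; pixel columns grow to the right and rows downward; lengths in mm; the calibration is good to about 2 mm. The wrist camera is an equidistant fisheye: a pixel r from the principal point sees the ray r / f radians off the axis. A picture is of the moment at which its call begins: read the wrist's pose just before it. get_calibration takes no time and is no camera call; for the wrist camera it gives the pose at the moment of the call.
- sign_off(): hands the job in, once; it reports no verdict.
Trained networks look in the newest picture that a camera, given by its name, has taken for a name from the list of things; names that differ only in an ending like _2 or _b are one class to them, and where a whole thing is asked for, a point or a joint stands for the part that bears it (a point fixed in the world has none). Each returns a list of dicts, best first, with "conf" (0 to 1); they miss things now and then, are a little off and sometimes report something else, mostly with a low value. They report only what shows in the picture. A call takes as long as a camera call. They do not tell look-alikes from the thing itself.
- boxes_of(camera, thing): "centre" ([x, y, z] in mm, in the coordinates of the camera as it stood for that picture, good to about 4 mm: the middle of the surface that is visible of it).
- trace(camera, thing): "mask" (420x560 bool, what is visible of it).
The state is a dict: "clock": time; "qpos": joint angles; "qvel": joint speeds; "joint_efforts": joint torques, N m; "eef_pos": TCP position; "tcp_rot": TCP orientation; "contact_force": force on the tool from outside, world axes, zero at the start; "wrist_torque": the same for the moment, N m; "opening": opening from 0.0 (shut) to 1.0 (fully open).
Only numpy, scipy, OpenCV 4.12 (cv2) and the standard library are available. Lean on these libraries where they do the work, as an engineer would, in place of code of your own. Each camera call takes 0.05 s, during which the arm holds its last target. There are 200 camera calls.

## Task

Take the green six-blade plug from its stand and press it gently into the slotted green socket on the plywood fixture, all six blades at once, until it is fully home with its flange flush on the socket; let the blades find their slots by feel rather than forcing them. Then slide the red-knobbed keeper fully across over the end of the plug, let go, and leave everything else on the bench as it is.

Things in the scene. Friction and masses are not known exactly. Their poses are not given: they have to be found in the camera images.
- plug_grip (a point): Centre of the grip fin (14 x, 32 y, 40 mm high) of the loose green plug, about 0.1 kg; z up, y along its length. A half turn about z changes nothing. Below the fin a flange 22 x 92 x 8 mm, its top 22 mm and underside 30 mm under this point. Take it from above, fingers closing along x on the fin, tips above the flange; they may rest on it to press.
- plug_tips (a point): Middle of the row of the plug's six blade tips, 46 mm under plug_grip. Blades: brass, 5 (x) x 4 (y) mm, 16 mm long below the flange, centres at y = 6.5, 19.5, 32.5 mm either side. The plug starts upright in its stand; keep it upright.
- stand: Fixed black and grey plug stand, 50 (x) x 120 (y) mm; origin under its centre. Two rails along y, tops 24 mm high, carry the plug's flange, the blades hanging loosely between them; end walls 28 mm high.
- fixture: Fixed plywood strip 90 (x) x 240 (y) x 18 mm, small dummy terminals along both edges. Origin on the table under the nominal socket centre, z up, y along the row of slots; it reaches from y = -100 to +140 mm. A loose small green terminal block lies on it near y = -84 mm: leave it.
- socket (a point): Nominal centre of the green socket insert's top face, 48 mm above the table (insert 26 x 100 mm, fixture axes). Six slots in a row along y, 13 mm pitch, each 9 (x) x 5.6 (y) mm, no lead-in. The insert is clamped firmly 9 mm or less to either side of this point along y; this offset differs each time and is in no reading: find it by feel.
- socket_depth (a point): The socket's floor for a seated blade's tip, 32 mm above the table, under socket. Blades that miss stand on the flat ribs, flange 16 mm above the socket. In the slots they drop freely 8 mm, then push brass contacts down the last 8 mm with about 10 N; these stay down. Home: flange on the socket, plug_grip 30 mm above its top. Over 50 N between plug and fixture spoils it.
- keeper (a joint): Travel of the keeper, m: 0 open, 0.040 end stop; starts at 0 to 0.005, grows as it slides towards the fixture's -y, needs about 2 N, stays where left. Steel tongue 20 mm wide, 59 to 65 mm above the table; its tip is at fixture y = +67 mm when open, closed it lies over the end of the plug's flange. A plug not home blocks it.
- keeper_knob (a point): Centre of the keeper's red knob, 85 mm above the table: an upright block 14 (x) x 24 (y) x 40 mm high standing on the tongue, which is 20 mm under this point; fixture axes, at fixture x = 0, y = 97 mm when the keeper is at 0. Take it from above, fingers closing along x, tips above the tongue.
Not all that is in view belongs to the job. Of the things like the part that bears plug_grip, leave any that is purple or white; of the rest the smaller one is meant.

How it is judged (in metres and radians):
On the way, in this order (a step that is already met when the one before it is completed fails the run):
1. the plug is pressed fully home in the socket while the keeper is still open (less than 12 mm) (z of plug_grip in the frame of fixture between 0.074 and 0.0805 m and x of plug_grip in the frame of fixture between -0.004 and 0.004 m and y of plug_grip in the frame of fixture between -0.012 and 0.012 m and angle between the y axis of plug_grip and the y axis of fixture, either way round below 0.06 rad and angle between plug_grip's own z axis and vertical below 0.05 rad and value of joint keeper below 0.012 m), for 0.2 s.
2. the keeper is slid at least 34 mm across (value of joint keeper above 0.034 m), for 0.2 s.
At the end, for the whole second after the job is handed in: The plug is home: flange on the socket within about 2.5 mm (plug_grip 74 to 80.5 mm above the fixture's origin), within 4 mm across and 12 mm along of the fixture's origin, its length within 0.06 rad of the fixture's, upright within 0.05 rad, at rest; the keeper stands at 34 mm or more (z of plug_grip in the frame of fixture between 0.074 and 0.0805 m and x of plug_grip in the frame of fixture between -0.004 and 0.004 m and y of plug_grip in the frame of fixture between -0.012 and 0.012 m and angle between the y axis of plug_grip and the y axis of fixture, either way round below 0.06 rad and angle between plug_grip's own z axis and vertical below 0.05 rad and value of joint keeper above 0.034 m and linear speed of plug below 0.01 m/s); the robot touches nothing.
It fails at once if the plug is forced: more than 50 N between plug and fixture (contact force between plug and fixture above 50 N).
It fails at once if the plug is tipped more than 0.6 rad (angle between plug_grip's own z axis and vertical above 0.6 rad).
It fails at once if a bystander is moved more than 25 mm (distance of any of spare_a, spare_b, driver, flux, cup, tray, jar from where it was at the start of the episode above 0.025 m).
It also fails if it takes over 72 s, if anything falls off the work surface, if the arm or the gripper's body presses on something with over 40 N, if the wrist force passes 120 N, or if a joint passes its speed limit or range.

## Working session

There is one attempt and no reset: what is moved stays moved. The work goes in short steps, Python scripts to look and compute and a tool call to move; the robot and the scene stay as the last step left them, time stands still between calls to the robot, and variables do not carry over. Pictures are saved under pics/ and viewed, about 8 in all and at most 12, crops included, and the job is handed in when it is done.

Besides the shell and the picture viewer there is one more tool, called as name(argument=value, ...) on one line, values as JSON. servo_tool: Moves the arm, as the interface text tells. Its arguments: {"type":"object","properties":{"rows":{"type":"array","items":{"type":"array"}},"force":{"type":"number"}},"required":["rows"]}

```bash
mkdir -p pics; ls
cat > h.py <<'E'
import numpy as np, cv2
from rig import *
def w(cam,c):
    T=np.array(get_calibration(cam)["world_to_cam"]); return (np.linalg.inv(T)@np.r_[c,1])[:3]
E
python3 - <<'E'
from h import *
s=sense(); print({k:np.round(v,3).tolist() for k,v in s.items()})
ims=[]
for c in ["scene","side"]:
    im=grab_frame(c); cv2.imwrite(f"pics/{c}0.png",im); 
    for t in ["plug_grip","stand","fixture","socket","keeper_knob","keeper","plug_tips"]:
        try:
            for b in boxes_of(c,t)[:4]: print(c,t,round(b["conf"],2),w(c,b["centre"]).round(0))
        except Exception as e: print(c,t,e)
E
```

```text
pics
{'clock': 0.0, 'qpos': [1.276, 0.354, 1.634, 0.0, 1.155, -0.002], 'qvel': [-0.001, 0.001, -0.001, 0.002, -0.0, 0.002], 'joint_efforts': [-0.001, -60.528, -34.205, -0.0, 0.009, -0.0], 'eef_pos': [180.243, 597.947, 230.552], 'tcp_rot': [-3.14, -0.0, 2.849], 'contact_force': [0.425, 0.175, 1.393], 'wrist_torque': [-0.118, 0.044, 0.007], 'opening': 1.003}
scene plug_grip 0.74 [370.  87.  34.]
scene plug_grip 0.63 [510.  92.  29.]
scene plug_grip 0.63 [515. 289.  35.]
scene plug_grip 0.6 [639. 120.  21.]
scene stand 0.63 [516. 104.  14.]
scene fixture 0.73 [ 546. -178.   23.]
scene socket 0.64 [ 546. -182.   19.]
scene socket 0.43 [509.  91.  29.]
scene keeper_knob 0.89 [ 530. -127.   68.]
scene keeper 0.83 [ 530. -127.   67.]
scene keeper 0.36 [519. 103.  13.]
scene plug_tips 0.72 [643. 116.  24.]
scene plug_tips 0.72 [515. 287.  32.]
scene plug_tips 0.6 [372.  87.  35.]
scene plug_tips 0.58 [512.  90.  31.]
side plug_grip 0.92 [628. 119.  25.]
side plug_grip 0.85 [500. 285.  34.]
side plug_grip 0.83 [364.  91.  37.]
side plug_grip 0.76 [504.  98.  37.]
side stand 0.84 [499. 104.  14.]
side stand 0.55 [ 526. -161.   19.]
side fixture 0.6 [ 523. -161.   17.]
side socket 0.66 [ 526. -163.   20.]
side keeper_knob 0.8 [ 530. -125.   72.]
side keeper 0.7 [ 525. -125.   71.]
side plug_tips 0.88 [503. 283.  32.]
side plug_tips 0.79 [503.  99.  32.]
side plug_tips 0.74 [364.  88.  33.]
side plug_tips 0.67 [634. 118.  22.]
```

Run:
```python
import cv2,numpy as np
a=cv2.imread("pics/scene0.png");b=cv2.imread("pics/side0.png")
cv2.imwrite("pics/a.png",cv2.resize(a,(784,588)));cv2.imwrite("pics/b.png",cv2.resize(b,(784,588)))
```

```text
(no output)
```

View pics/a.png

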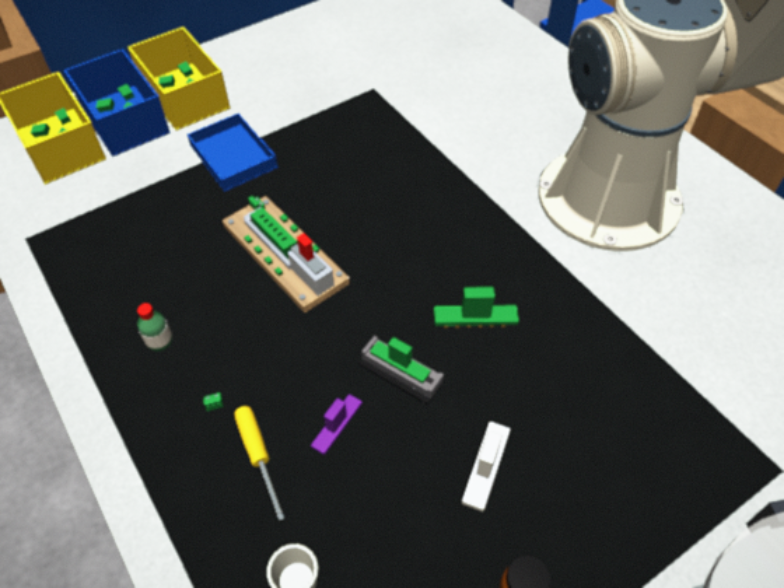

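View pics/b.png

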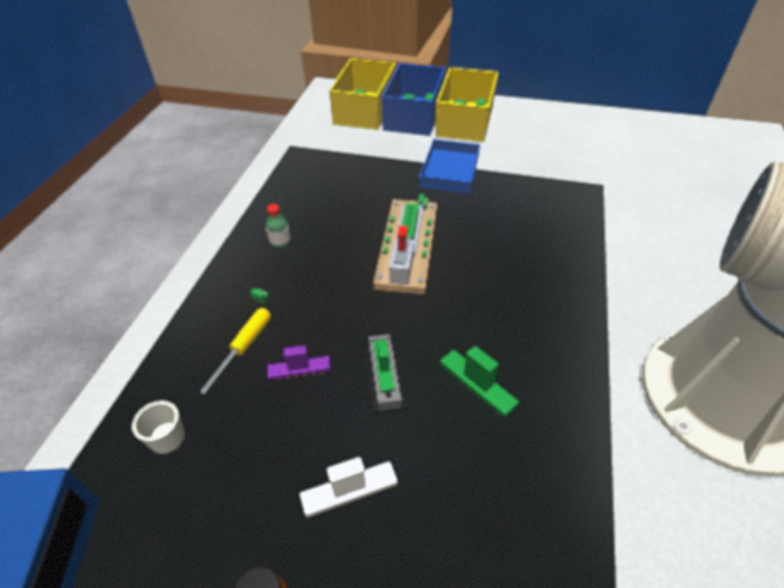

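The green plug in the stand (scene picture at about 400,355) is the smaller green one. The larger green one at 476,305 is loose. The fixture is at about 285,250, its keeper end towards the robot's +y. I'll move over the stand and look from the wrist.

```bash
cat >> h.py <<'E'
from scipy.spatial.transform import Rotation as Ro
def plan(p,yaw,n,s=None):
    "rows from the present pose to p, tool down with yaw"
    s=s or sense(); R0=Ro.from_euler("xyz",s["tcp_rot"]); R1=Ro.from_euler("xyz",[np.pi,0,yaw])
    p0=np.array(s["eef_pos"]); rv=(R0.inv()*R1).as_rotvec(); d=(np.array(p)-p0)/n
    for i in range(n):
        R=R0*Ro.from_rotvec(rv*i/n); print([R.inv().apply(d).round(1).tolist(),np.degrees(rv/n).round(2).tolist()])
E
python3 - <<'E'
from h import *
plan([480,95,260],np.pi/2,14)
T=get_calibration("wrist"); E=np.linalg.inv(T["world_to_cam"]); print(E.round(2),T["intrinsics"])
E
```

```text
[[-30.9, -28.2, -2.0], [-0.0, 0.0, 5.23]]
[[-33.3, -25.3, -2.0], [-0.0, 0.0, 5.23]]
[[-35.5, -22.2, -2.0], [-0.0, 0.0, 5.23]]
[[-37.4, -18.8, -2.0], [-0.0, 0.0, 5.23]]
[[-38.9, -15.4, -2.0], [-0.0, 0.0, 5.23]]
[[-40.2, -11.8, -2.1], [-0.0, 0.0, 5.23]]
[[-41.1, -8.0, -2.1], [-0.0, 0.0, 5.23]]
[[-41.6, -4.3, -2.1], [-0.0, 0.0, 5.23]]
[[-41.8, -0.5, -2.1], [-0.0, 0.0, 5.23]]
[[-41.7, 3.4, -2.1], [-0.0, 0.0, 5.23]]
[[-41.2, 7.1, -2.1], [-0.0, 0.0, 5.23]]
[[-40.4, 10.9, -2.1], [-0.0, 0.0, 5.23]]
[[-39.2, 14.5, -2.1], [-0.0, 0.0, 5.23]]
[[-37.8, 18.0, -2.0], [-0.0, 0.0, 5.23]]
[[ 2.9000e-01  9.2000e-01  2.7000e-01  1.1182e+02]
 [ 9.6000e-01 -2.8000e-01 -8.0000e-02  6.1992e+02]
 [-0.0000e+00  2.8000e-01 -9.6000e-01  3.7401e+02]
 [ 0.0000e+00  0.0000e+00  0.0000e+00  1.0000e+00]] [[325.1922621    0.         286.19402004]
 [  0.         325.1922621  209.9854505 ]
 [  0.           0.           1.        ]]
```

servo_tool(rows=[[85,[-31,-28,-2],[0,0,5.23]],[85,[-33,-25,-2],[0,0,5.23]],[85,[-35.5,-22,-2],[0,0,5.23]],[85,[-37.4,-19,-2],[0,0,5.23]],[85,[-39,-15.4,-2],[0,0,5.23]],[85,[-40,-12,-2],[0,0,5.23]],[85,[-41,-8,-2],[0,0,5.23]],[85,[-41.6,-4.3,-2],[0,0,5.23]]])

```text
clock: 1.8
eef_pos: [352.0, 310.1, 247.6]
tcp_rot: [3.141, -0.0, 2.116]
contact_force: [1.4, 1.0, 0.2]
opening: 0.996
```

servo_tool(rows=[[85,[-41.8,-0.5,-2],[0,0,5.23]],[85,[-41.7,3.4,-2],[0,0,5.23]],[85,[-41,7,-2],[0,0,5.23]],[85,[-40.4,11,-2],[0,0,5.23]],[85,[-39,14.5,-2],[0,0,5.23]],[85,[-37.8,18,-2],[0,0,5.23]],[85,[0,0,0],[0,0,0]],[85,[0,0,0],[0,0,0]]])

```text
clock: 2.8
eef_pos: [479.3, 96.1, 259.2]
tcp_rot: [-3.141, -0.0, 1.571]
contact_force: [0.4, 0.1, -0.5]
opening: 0.994
```

```bash
cat >> h.py <<'E'
def ray(px,T,K):
    "fisheye pixels -> world point origin, unit directions"
    px=np.atleast_2d(px).astype(float); E=np.linalg.inv(T)
    v=(px-[K[0][2],K[1][2]])/K[0][0]; r=np.linalg.norm(v,axis=1)+1e-9
    d=np.c_[v/r[:,None]*np.sin(r)[:,None],np.cos(r)]
    return E[:3,3],d@E[:3,:3].T
def atz(px,z,T,K):
    o,d=ray(px,T,K); return o+d*((z-o[2])/d[:,2])[:,None]
def rect(mask,z,T,K):
    "min-area rect of the mask mapped on plane z"
    c=max(cv2.findContours(mask.astype(np.uint8),cv2.RETR_EXTERNAL,cv2.CHAIN_APPROX_NONE)[0],key=cv2.contourArea)[:,0]
    q=atz(c,z,T,K)[:,:2]; return cv2.minAreaRect(q.astype(np.float32)),q
def proj(P,T,K):
    c=(np.array(T)@np.c_[np.atleast_2d(P),np.ones(len(np.atleast_2d(P)))].T)[:3].T
    r=np.linalg.norm(c[:,:2],axis=1)+1e-9; th=np.arctan2(r,c[:,2])
    return c[:,:2]/r[:,None]*th[:,None]*K[0][0]+[K[0][2],K[1][2]]
E
python3 - <<'E'
from h import *
s=sense();print(np.round(s["eef_pos"],1),np.round(s["tcp_rot"],3),np.round(s["contact_force"],2),s["clock"])
C=get_calibration("wrist");T,K=C["world_to_cam"],C["intrinsics"];im=grab_frame("wrist");cv2.imwrite("pics/w1.png",im)
for t in ["plug_grip","stand"]:
    for b in boxes_of("wrist",t)[:3]: print(t,round(b["conf"],2),w("wrist",b["centre"]).round(1))
    for b in trace("wrist",t)[:3]: print(b["conf"],rect(b["mask"],24 if t!="stand" else 24,T,K)[0])
cv2.imwrite("pics/w1b.png",cv2.resize(im,(784,588)))
E
```

```text
[479.3  96.1 259.2] [-3.141 -0.     1.571] [ 0.37  0.06 -0.5 ] 2.8
plug_grip 0.8 [621.9 112.3  23.7]
plug_grip 0.65 [370.1  84.   35.8]
plug_grip 0.58 [504.2  96.7  29.7]
0.87 ((357.4580383300781, 72.59684753417969), (56.40095520019531, 128.60096740722656), 55.265010833740234)
0.77 ((500.1698913574219, 282.846435546875), (123.00250244140625, 40.319984436035156), 34.42332458496094)
0.74 ((633.77783203125, 109.71246337890625), (93.60467529296875, 33.981441497802734), 23.667709350585938)
0.64 ((506.0941467285156, 87.54749298095703), (48.275394439697266, 122.7554702758789), 22.556028366088867)
0.5 ((533.83154296875, -148.6398162841797), (22.395151138305664, 38.21550369262695), 4.062300682067871)
0.31 ((507.611572265625, 83.57609558105469), (23.443592071533203, 93.87487030029297), 22.298992156982422)
```

View pics/w1b.png

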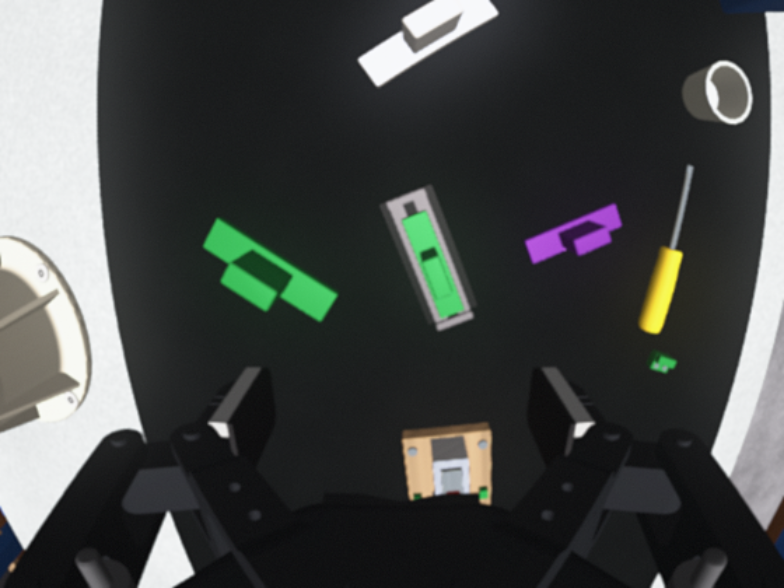

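```bash
cat >> h.py <<'E'
def green(im,near,T,K,z=32,rad=75):
    "rect of the green top at height z around the world point near"
    h=cv2.cvtColor(im,cv2.COLOR_BGR2HSV); m=cv2.inRange(h,(50,120,50),(75,255,255))
    c=proj([near],T,K)[0]; e=proj([np.array(near)+[rad,0,0]],T,K)[0]
    mm=np.zeros_like(m); cv2.circle(mm,tuple(int(v) for v in c),int(np.linalg.norm(e-c)),255,-1)
    m=cv2.morphologyEx(m&mm,cv2.MORPH_CLOSE,np.ones((9,9)))
    return rect(m>0,z,T,K)
E
python3 - <<'E'
from h import *
C=get_calibration("wrist");T,K=C["world_to_cam"],C["intrinsics"];im=cv2.imread("pics/w1.png")
r,q=green(im,[507,88,32],T,K); print(r)
(cx,cy),wh,a=r
yaw=np.pi/2+np.radians(a if wh[0]<wh[1] else a-90); print(yaw)
plan([cx,cy,170],yaw,4)
E
```

```text
((507.172119140625, 84.86053466796875), (20.19663429260254, 93.23058319091797), 22.133249282836914)
1.9570944009450744
[[-3.0, 7.0, 22.3], [-0.0, -0.0, -5.51]]
[[-3.6, 6.7, 22.3], [-0.0, -0.0, -5.51]]
[[-4.2, 6.3, 22.3], [-0.0, -0.0, -5.51]]
[[-4.8, 5.9, 22.3], [-0.0, -0.0, -5.51]]
```

servo_tool(rows=[[85,[-3,7,22.3],[0,0,-5.5]],[85,[-3.6,6.7,22.3],[0,0,-5.5]],[85,[-4.2,6.3,22.3],[0,0,-5.5]],[85,[-4.8,5.9,22.3],[0,0,-5.5]],[85,[0,0,0],[0,0,0]],[85,[0,0,0],[0,0,0]]])

```text
clock: 3.8
eef_pos: [507.6, 84.6, 170.7]
tcp_rot: [3.141, 0.0, 1.953]
contact_force: [0.3, -0.3, 0.3]
opening: 0.999
```

Run:
```python
from h import *
s=sense();print(np.round(s["eef_pos"],1),np.round(s["tcp_rot"],3))
C=get_calibration("wrist");T,K=np.array(C["world_to_cam"]),C["intrinsics"];im=grab_frame("wrist")
r,q=green(im,[507,85,32],T,K); print(r)
(cx,cy),wh,a=r; yaw=np.radians(a if wh[0]<wh[1] else a-90)
# overlay predicted model: flange outline at z32, fin top outline at z74
for z,hx,hy,col in [(32,11,46,(0,0,255)),(74,7,16,(255,0,255)),(24,25,60,(255,255,0))]:
    c=np.array([[hx,hy],[hx,-hy],[-hx,-hy],[-hx,hy]])@np.array([[np.cos(yaw),np.sin(yaw)],[-np.sin(yaw),np.cos(yaw)]])+[cx,cy]
    cv2.polylines(im,[proj(np.c_[c,[z]*4],T,K).round().astype(int)],True,col,1)
cv2.imwrite("pics/w2.png",cv2.resize(im,(784,588)))
plan([cx,cy,36],yaw+np.pi/2,5)
```

```text
[507.6  84.6 170.7] [3.141 0.    1.953]
((507.0807189941406, 84.32086181640625), (20.78178596496582, 91.97785949707031), 21.871356964111328)
[[0.0, -0.2, 27.0], [0.01, 0.0, 0.01]]
[[0.0, -0.2, 27.0], [0.01, 0.0, 0.01]]
[[0.0, -0.2, 27.0], [0.01, 0.0, 0.01]]
[[0.0, -0.2, 27.0], [0.01, 0.0, 0.01]]
[[0.0, -0.2, 27.0], [0.01, 0.0, 0.01]]
```

View pics/w2.png

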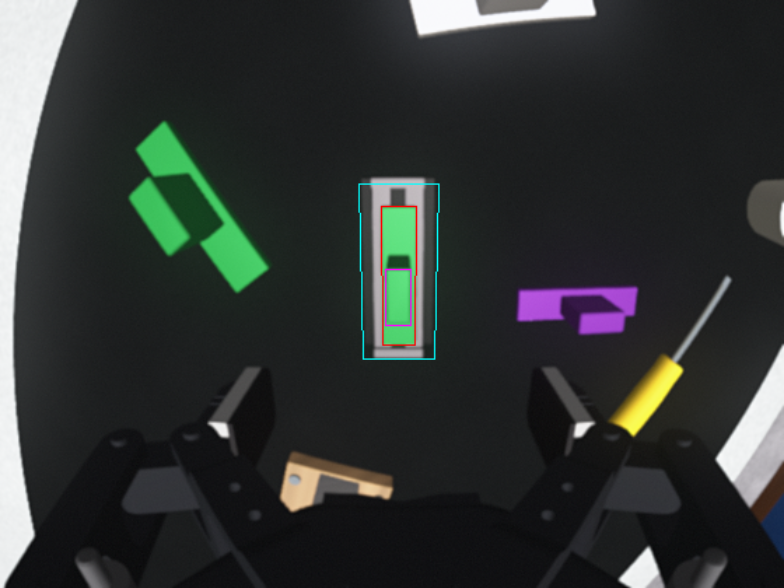

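The overlay of the measured plug fits: flange 20.8 x 92, fin top inside its outline at (398,297), stand around it. Now the grasp.

servo_tool(rows=[[50,[0,-0.5,30],[0,0,0]],[50,[0,-0.2,30],[0,0,0]],[50,[0,0,30],[0,0,0]],[50,[0,0,25],[0,0,0]],[50,[0,0,12],[0,0,0]],[50,[0,0,8.2],[0,0,0]],[50,[0,0,0],[0,0,0]]])

```text
clock: 4.72
eef_pos: [507.1, 84.0, 35.2]
tcp_rot: [3.141, 0.0, 1.955]
contact_force: [-0.2, -1.0, -0.1]
opening: 0.583
```

servo_tool(rows=[[0,[0,0,0],[0,0,0]],[0,[0,0,0],[0,0,0]],[0,[0,0,0],[0,0,0]],[0,[0,0,0],[0,0,0]],[0,[0,0,0],[0,0,0]],[0,[0,0,0],[0,0,0]]], force=60)

```text
clock: 5.48
eef_pos: [507.5, 84.0, 35.6]
tcp_rot: [3.14, 0.0, 1.955]
contact_force: [-1.0, -0.1, 6.5]
opening: 0.153
```

Run:
```python
from h import *
s=sense(); s=dict(s); s["eef_pos"]=np.array([507.5,84,205.]); plan([535,-245,215],np.pi/2,10,s)
```

```text
[[-31.5, -9.8, -1.0], [0.01, 0.0, 2.2]]
[[-31.9, -8.6, -1.0], [0.01, 0.0, 2.2]]
[[-32.2, -7.3, -1.0], [0.01, 0.0, 2.2]]
[[-32.4, -6.1, -1.0], [0.01, 0.0, 2.2]]
[[-32.7, -4.8, -1.0], [0.01, 0.0, 2.2]]
[[-32.8, -3.6, -1.0], [0.01, 0.0, 2.2]]
[[-32.9, -2.3, -1.0], [0.01, 0.0, 2.2]]
[[-33.0, -1.0, -1.0], [0.01, 0.0, 2.2]]
[[-33.0, 0.2, -1.0], [0.01, 0.0, 2.2]]
[[-33.0, 1.5, -1.0], [0.01, 0.0, 2.2]]
```

servo_tool(rows=[[0,[0,0,-6],[0,0,0]],[0,[0,0,-12],[0,0,0]],[0,[0,0,-30],[0,0,0]],[0,[0,0,-40],[0,0,0]],[0,[0,0,-40],[0,0,0]],[0,[0,0,-42],[0,0,0]],[0,[0,0,0],[0,0,0]]])

```text
clock: 6.35
eef_pos: [509.0, 84.3, 208.8]
tcp_rot: [3.135, 0.002, 1.955]
contact_force: [0.3, -0.4, -1.2]
opening: 0.158
```

servo_tool(rows=[[0,[-31.5,-9.8,-1],[0,0,2.2]],[0,[-32,-8.6,-1],[0,0,2.2]],[0,[-32,-7.3,-1],[0,0,2.2]],[0,[-32.4,-6,-1],[0,0,2.2]],[0,[-32.7,-4.8,-1],[0,0,2.2]],[0,[-32.8,-3.6,-1],[0,0,2.2]],[0,[-33,-2.3,-1],[0,0,2.2]],[0,[-33,-1,-1],[0,0,2.2]]])

```text
clock: 7.35
eef_pos: [528.3, -180.1, 212.1]
tcp_rot: [-3.14, -0.001, 1.646]
contact_force: [0.6, -0.6, -0.4]
opening: 0.155
```

servo_tool(rows=[[0,[-33,0.2,-1],[0,0,2.2]],[0,[-33,1.5,-1],[0,0,2.2]],[0,[0,0,0],[0,0,0]],[0,[0,0,0],[0,0,0]]])

```text
clock: 7.85
eef_pos: [533.9, -244.4, 214.1]
tcp_rot: [-3.14, -0.001, 1.571]
contact_force: [0.8, -0.0, -2.0]
opening: 0.154
```

Run:
```python
from h import *
s=sense();print(np.round(s["eef_pos"],1),np.round(s["tcp_rot"],3),s["opening"])
C=get_calibration("wrist");T,K=np.array(C["world_to_cam"]),C["intrinsics"];im=grab_frame("wrist");cv2.imwrite("pics/w3.png",im)
np.savez("w3.npz",T=T,K=K)
for t in ["fixture","socket","keeper_knob","keeper"]:
    for b in boxes_of("wrist",t)[:2]: print(t,round(b["conf"],2),w("wrist",b["centre"]).round(1))
for t,z in [("fixture",18),("keeper_knob",105)]:
    for b in trace("wrist",t)[:1]:
        print(t,b["conf"],b["mask"].sum(),rect(b["mask"],z,T,K)[0])
cv2.imwrite("pics/w3b.png",cv2.resize(im,(784,588)))
```

```text
[ 533.9 -244.4  214.1] [-3.140e+00 -1.000e-03  1.571e+00] 0.15430560801879076
fixture 0.61 [ 540.2 -182.2   18.3]
fixture 0.41 [ 528.2 -139.4   65.7]
keeper_knob 0.96 [ 527.1 -139.    66. ]
keeper_knob 0.19 [ 540.  -173.4   16.4]
keeper 0.74 [ 532.1 -139.3   63.7]
fixture 0.58 14591 ((537.0323486328125, -207.4889678955078), (91.03214263916016, 250.39743041992188), 5.663743495941162)
keeper_knob 0.6 1629 ((530.3426513671875, -139.75425720214844), (18.633501052856445, 56.29237747192383), 5.816467761993408)
```

View pics/w3b.png

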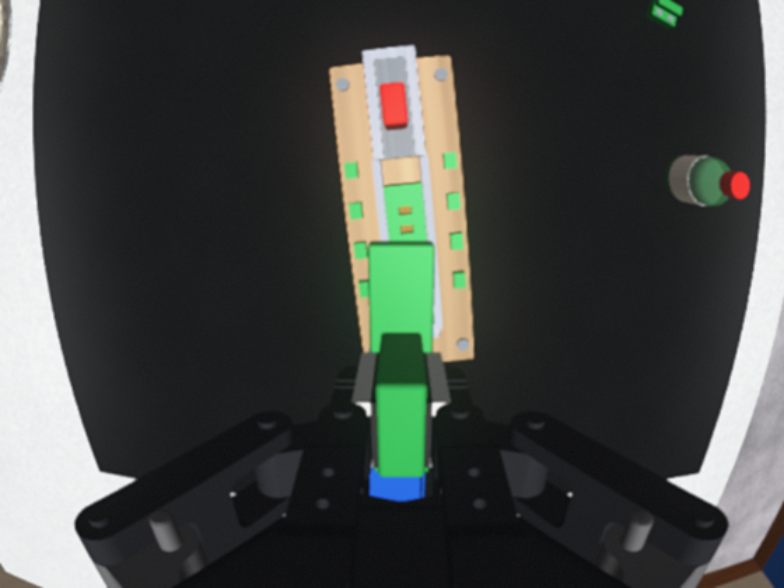

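Run:
```python
from h import *
d=np.load("w3.npz");T,K=d["T"],d["K"];im=cv2.imread("pics/w3.png")
h=cv2.cvtColor(im,cv2.COLOR_BGR2HSV)
g=cv2.cvtColor(im,cv2.COLOR_BGR2GRAY).astype(float); hi=im[:,:,2].astype(float)
def bil(P): 
    p=proj(P,T,K).astype(np.float32); return cv2.remap(hi.astype(np.float32),p[:,0].reshape(-1,1),p[:,1].reshape(-1,1),cv2.INTER_LINEAR)[:,0]
from scipy.optimize import minimize
def tow(L,x,y,a):
    c,s=np.cos(a),np.sin(a); return np.c_[x+c*L[:,0]-s*L[:,1], y+s*L[:,0]+c*L[:,1], L[:,2]]
yr=np.linspace(-95,135,150); yl=np.linspace(0,135,100); xt=np.r_[np.linspace(-42,-24,20),np.linspace(24,42,20)]
E=[]  # inside/outside pairs
def pts(e):
    return np.r_[np.c_[0*yr+45+e,yr,0*yr+18],np.c_[0*yl-45-e,yl,0*yl+18],np.c_[xt,0*xt+140+e,0*xt+18],np.c_[np.linspace(28,42,20),np.full(20,-100-e),np.full(20,18)]]
f=lambda v:-(bil(tow(pts(-1.5),*v))-bil(tow(pts(1.5),*v))).mean()
best=min((minimize(f,[540+i,-200+j,np.radians(k)],method="Nelder-Mead",options=dict(initial_simplex=np.array([540+i,-200+j,np.radians(k)])+np.array([[0,0,0],[4,0,0],[0,4,0],[0,0,.02]]))) for i in(-6,0,6) for j in (-10,-2,6) for k in (4,6)),key=lambda r:r.fun)
print(best.x,best.fun); v=best.x; np.save("fix.npy",v)
# local rectified view of the z=48 plane, 5 px/mm, x -35..35, y -60..80
X,Y=np.meshgrid(np.arange(-35,35,.2),np.arange(120,-30,-.2))
def rec(z):
    p=proj(tow(np.c_[X.ravel(),Y.ravel(),0*X.ravel()+z],*v),T,K).astype(np.float32).reshape(*X.shape,2)
    return cv2.remap(im,p[...,0],p[...,1],cv2.INTER_LINEAR)
a=np.hstack([rec(48),rec(105)])
for y in range(-20,120,10):
    r=int((120-y)*5); cv2.line(a,(0,r),(12 if y%50 else 25,r),(255,255,255),1)
for x in (175,525): cv2.line(a,(x,0),(x,749),(255,255,255),1)
cv2.imwrite("pics/w4.png",cv2.resize(a,None,fx=.8,fy=.8))
```

```text
[ 5.39725742e+02 -2.32115981e+02  1.00419283e-01] -152.93638610839844
```

View pics/w4.png

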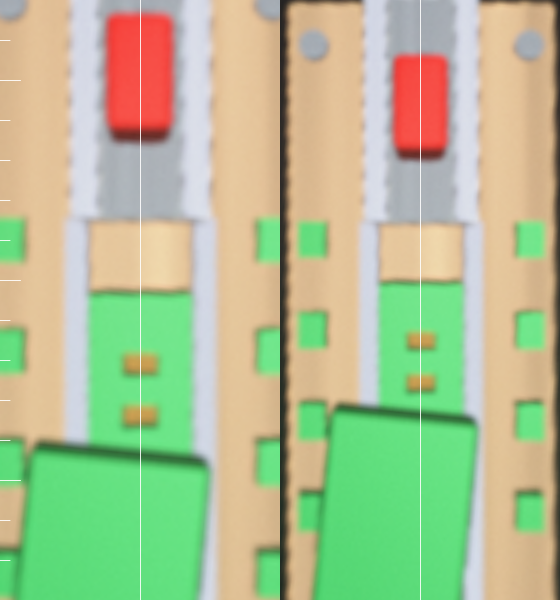

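The fixture fits at (539.7, -232.1), yaw 0.100. Green insert's +y end shows at row 291 (local y ≈ 47) and slots at rows 364 and 415 (y ≈ 29 and 16), so the offset is about -3 mm. I'll start there and go by feel.

Run:
```python
from h import *
v=np.load("fix.npy");c,s=np.cos(v[2]),np.sin(v[2]); p=v[:2]+np.array([[c,-s],[s,c]])@[0,-3.5]; print(p)
plan([*p,86],np.pi/2+v[2],6)
```

```text
[ 540.07661949 -235.5983487 ]
[[1.5, 0.9, 21.5], [0.0, 0.0, -0.95]]
[[1.5, 0.9, 21.5], [0.0, 0.0, -0.95]]
[[1.4, 1.0, 21.5], [0.0, 0.0, -0.95]]
[[1.4, 1.0, 21.5], [0.0, 0.0, -0.95]]
[[1.4, 1.0, 21.5], [0.0, 0.0, -0.95]]
[[1.4, 1.0, 21.5], [0.0, 0.0, -0.95]]
```

servo_tool(rows=[[0,[1.5,0.9,21.5],[0,0,-0.95]],[0,[1.5,0.9,21.5],[0,0,-0.95]],[0,[1.4,1,21.5],[0,0,-0.95]],[0,[1.4,1,21.5],[0,0,-0.95]],[0,[1.4,1,21.5],[0,0,-0.95]],[0,[1.4,1,21.5],[0,0,-0.95]],[0,[0,0,0],[0,0,0]],[0,[0,0,0],[0,0,0]]])

```text
clock: 9.2
eef_pos: [540.5, -236.3, 86.6]
tcp_rot: [3.141, 0.0, 1.67]
contact_force: [1.0, -0.9, -0.8]
opening: 0.154
```

servo_tool(rows=[[0,[0,0,1.5],[0,0,0]],[0,[0,0,1.5],[0,0,0]],[0,[0,0,1.5],[0,0,0]],[0,[0,0,1.5],[0,0,0]],[0,[0,0,1.5],[0,0,0]],[0,[0,0,1],[0,0,0]],[0,[0,0,0],[0,0,0]]])

```text
clock: 10.07
eef_pos: [539.9, -236.1, 77.3]
tcp_rot: [-3.141, -0.0, 1.67]
contact_force: [0.5, -0.5, -1.8]
opening: 0.152
```

servo_tool(rows=[[0,[0,0,0.5],[0,0,0]],[0,[0,0,0.5],[0,0,0]],[0,[0,0,0.5],[0,0,0]],[0,[0,0,0.5],[0,0,0]]])

```text
clock: 10.58
eef_pos: [540.0, -236.1, 75.4]
tcp_rot: [3.142, 0.0, 1.67]
contact_force: [0.7, -0.6, -1.1]
opening: 0.158
```

servo_tool(rows=[[0,[0,0,0.5],[0,0,0]],[0,[0,0,0.5],[0,0,0]]])

```text
clock: 10.82
eef_pos: [540.0, -236.1, 74.4]
tcp_rot: [-3.142, 0.0, 1.67]
contact_force: [0.1, 1.0, -1.4]
opening: 0.154
```

servo_tool(rows=[[0,[0,0,0.5],[0,0,0]],[0,[0,0,0.5],[0,0,0]]])

```text
clock: 11.08
eef_pos: [540.0, -236.1, 73.4]
tcp_rot: [3.142, -0.0, 1.67]
contact_force: [0.2, -0.4, -0.8]
opening: 0.155
```

servo_tool(rows=[[0,[0,0,0.5],[0,0,0]],[0,[0,0,0.5],[0,0,0]]])

```text
clock: 11.32
eef_pos: [540.0, -236.1, 72.3]
tcp_rot: [-3.142, 0.0, 1.67]
contact_force: [0.3, 0.2, -1.4]
opening: 0.156
```

servo_tool(rows=[[0,[0,0,0.5],[0,0,0]],[0,[0,0,0.5],[0,0,0]]])

```text
clock: 11.58
eef_pos: [540.0, -236.1, 71.3]
tcp_rot: [-3.142, -0.0, 1.67]
contact_force: [-1.0, -0.5, 0.2]
opening: 0.154
```

The blades are about 4 mm below rib height with no force, so they look to have entered. Continuing.

servo_tool(rows=[[0,[0,0,0.7],[0,0,0]],[0,[0,0,0.7],[0,0,0]],[0,[0,0,0.6],[0,0,0]]])

```text
clock: 11.95
eef_pos: [540.0, -236.1, 69.3]
tcp_rot: [3.142, 0.0, 1.67]
contact_force: [-0.8, -1.4, -1.0]
opening: 0.154
```

servo_tool(rows=[[0,[0,0,0.7],[0,0,0]],[0,[0,0,0.7],[0,0,0]],[0,[0,0,0.6],[0,0,0]]])

```text
clock: 12.32
eef_pos: [540.0, -236.2, 67.6]
tcp_rot: [3.142, 0.0, 1.67]
contact_force: [-2.3, 0.6, 6.1]
opening: 0.156
```

servo_tool(rows=[[0,[0,0,0.5],[0,0,0]],[0,[0,0,0.5],[0,0,0]]])

```text
clock: 12.58
eef_pos: [540.1, -236.2, 67.1]
tcp_rot: [3.141, 0.0, 1.67]
contact_force: [-2.6, 1.0, 8.1]
opening: 0.154
```

Contacts reached exactly where expected (about 67.5). Pressing on in small steps.

servo_tool(rows=[[0,[0,0,0.5],[0,0,0]],[0,[0,0,0.5],[0,0,0]]])

```text
clock: 12.82
eef_pos: [540.1, -236.2, 66.1]
tcp_rot: [3.141, 0.0, 1.67]
contact_force: [-2.1, 1.1, 7.8]
opening: 0.158
```

servo_tool(rows=[[0,[0,0,0.5],[0,0,0]],[0,[0,0,0.5],[0,0,0]]])

```text
clock: 13.08
eef_pos: [540.1, -236.2, 65.1]
tcp_rot: [3.141, 0.0, 1.67]
contact_force: [-2.0, 0.5, 8.2]
opening: 0.16
```

servo_tool(rows=[[0,[0,0,0.5],[0,0,0]],[0,[0,0,0.5],[0,0,0]]])

```text
clock: 13.32
eef_pos: [540.1, -236.2, 64.1]
tcp_rot: [3.141, 0.0, 1.67]
contact_force: [-2.7, 0.3, 8.5]
opening: 0.154
```

servo_tool(rows=[[0,[0,0,0.5],[0,0,0]],[0,[0,0,0.5],[0,0,0]],[0,[0,0,0.5],[0,0,0]]])

```text
clock: 13.7
eef_pos: [540.1, -236.2, 62.6]
tcp_rot: [3.141, 0.0, 1.67]
contact_force: [-2.9, 1.1, 8.1]
opening: 0.16
```

servo_tool(rows=[[0,[0,0,0.5],[0,0,0]],[0,[0,0,0.5],[0,0,0]],[0,[0,0,0.5],[0,0,0]]])

```text
clock: 14.08
eef_pos: [540.1, -236.2, 61.2]
tcp_rot: [3.141, 0.0, 1.67]
contact_force: [-3.1, 0.1, 8.6]
opening: 0.157
```

servo_tool(rows=[[0,[0,0,0.5],[0,0,0]],[0,[0,0,0.5],[0,0,0]]])

```text
clock: 14.32
eef_pos: [540.1, -236.2, 60.1]
tcp_rot: [3.141, 0.0, 1.67]
contact_force: [-2.7, 0.9, 7.4]
opening: 0.154
```

servo_tool(rows=[[0,[0,0,0.4],[0,0,0]],[0,[0,0,0.3],[0,0,0]]])

```text
clock: 14.58
eef_pos: [540.1, -236.2, 59.6]
tcp_rot: [3.141, 0.0, 1.67]
contact_force: [-3.8, 1.6, 11.4]
opening: 0.157
```

servo_tool(rows=[[0,[0,0,0.3],[0,0,0]],[0,[0,0,0],[0,0,0]]])

```text
clock: 14.82
eef_pos: [540.1, -236.2, 59.6]
tcp_rot: [3.141, 0.0, 1.67]
contact_force: [-3.9, 1.5, 12.8]
opening: 0.153
```

servo_tool(rows=[[0,[0,0,0.4],[0,0,0]],[0,[0,0,0.4],[0,0,0]],[0,[0,0,0],[0,0,0]]])

```text
clock: 15.2
eef_pos: [540.2, -236.2, 59.5]
tcp_rot: [3.141, 0.0, 1.67]
contact_force: [-6.9, 2.7, 21.9]
opening: 0.158
```

servo_tool(rows=[[0,[0,0,-0.5],[0,0,0]],[40,[0,0,-0.3],[0,0,0]],[40,[0,0,0],[0,0,0]],[40,[0,0,0],[0,0,0]],[40,[0,0,0],[0,0,0]],[40,[0,0,0],[0,0,0]]])

```text
clock: 15.95
eef_pos: [540.0, -236.1, 58.3]
tcp_rot: [-3.141, -0.0, 1.67]
contact_force: [-0.6, 0.7, 0.4]
opening: 0.47
```

servo_tool(rows=[[40,[0,0,-15],[0,0,0]],[40,[0,0,-25],[0,0,0]],[40,[0,0,-30],[0,0,0]],[40,[0,0,-40],[0,0,0]],[60,[-30,0,-20],[0,0,0]],[60,[-30,0,0],[0,0,0]],[60,[0,0,0],[0,0,0]],[60,[0,0,0],[0,0,0]]])

```text
clock: 16.95
eef_pos: [545.6, -295.4, 188.7]
tcp_rot: [-3.141, -0.0, 1.67]
contact_force: [-0.3, -0.1, -0.4]
opening: 0.706
```

Run:
```python
from h import *
s=sense();print(np.round(s["eef_pos"],1),np.round(s["tcp_rot"],3),s["opening"],np.round(s["contact_force"],1))
C=get_calibration("wrist");T,K=np.array(C["world_to_cam"]),C["intrinsics"];im=grab_frame("wrist");cv2.imwrite("pics/w5.png",im)
v=np.load("fix.npy");c,sn=np.cos(v[2]),np.sin(v[2]);R=np.array([[c,-sn],[sn,c]])
hs=cv2.cvtColor(im,cv2.COLOR_BGR2HSV)
m=cv2.inRange(hs,(0,170,170),(6,255,255))|cv2.inRange(hs,(174,170,170),(180,255,255))
kp=v[:2]+R@[0,95]; cc=proj([[*kp,105]],T,K)[0]; mm=np.zeros_like(m); cv2.circle(mm,tuple(int(a) for a in cc),45,255,-1)
r,q=rect((m&mm)>0,105,T,K); print("knob top",r,"local",R.T@(np.array(r[0])-v[:2]))
for z,hx,hy,cx,cy,col in [(56,11,46,0,-3.2,(0,0,255)),(98,7,16,0,-3.2,(255,0,255)),(105,7,12,0,97,(255,255,0)),(18,45,120,0,20,(255,0,0))]:
    L=np.array([[hx,hy],[hx,-hy],[-hx,-hy],[-hx,hy]])+[cx,cy]
    cv2.polylines(im,[proj(np.c_[L@R.T+v[:2],[z]*4],T,K).round().astype(int)],True,col,1)
cv2.imwrite("pics/w5b.png",cv2.resize(im,(784,588)))
```

```text
[ 545.6 -295.4  188.7] [-3.141 -0.     1.67 ] 0.7060789726181438 [-0.3 -0.1 -0.4]
knob top ((530.7196044921875, -144.06272888183594), (11.778546333312988, 10.976341247558594), 5.650562286376953) local [-0.13337598 88.51252978]
```

View pics/w5b.png

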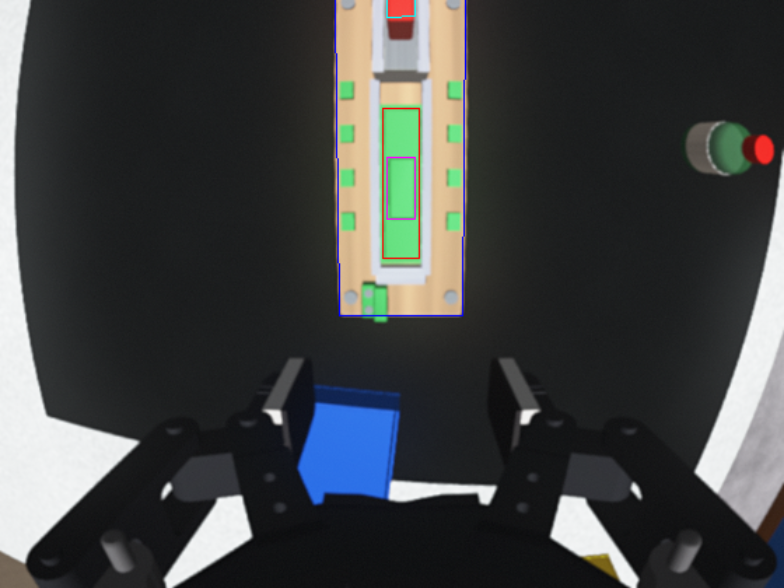

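The plug sits in the red outline at (400,185), flange level in the frame; knob at the top (400,15), at about local y = 95 (keeper ≈ 2 mm open).

Run:
```python
from h import *
v=np.load("fix.npy");c,s=np.cos(v[2]),np.sin(v[2]); p=v[:2]+np.array([[c,-s],[s,c]])@[0,95]; print(p)
plan([*p,160],np.pi/2+v[2],6)
```

```text
[ 530.2019358  -137.59457009]
[[26.4, 0.1, 4.8], [-0.0, -0.01, -0.01]]
[[26.4, 0.1, 4.8], [-0.0, -0.01, -0.01]]
[[26.4, 0.1, 4.8], [-0.0, -0.01, -0.01]]
[[26.4, 0.1, 4.8], [-0.0, -0.01, -0.01]]
[[26.4, 0.1, 4.8], [-0.0, -0.01, -0.01]]
[[26.4, 0.1, 4.7], [-0.0, -0.01, -0.01]]
```

servo_tool(rows=[[45,[26.4,0.1,4.8],[0,0,0]],[45,[26.4,0.1,4.8],[0,0,0]],[45,[26.4,0.1,4.8],[0,0,0]],[45,[26.4,0.1,4.8],[0,0,0]],[45,[26.4,0.1,4.8],[0,0,0]],[45,[26.4,0.1,4.7],[0,0,0]],[45,[0,0,0],[0,0,0]],[45,[0,0,0],[0,0,0]]])

```text
clock: 18.0
eef_pos: [530.7, -137.6, 159.8]
tcp_rot: [3.142, 0.0, 1.672]
contact_force: [0.3, 0.5, -0.0]
opening: 0.529
```

servo_tool(rows=[[45,[0,0,20],[0,0,0]],[45,[0,0,20],[0,0,0]],[45,[0,0,20],[0,0,0]],[45,[0,0,15],[0,0,0]],[45,[0,0,6],[0,0,0]],[45,[0,0,4],[0,0,0]],[45,[0,0,0],[0,0,0]]])

```text
clock: 18.88
eef_pos: [531.0, -138.3, 74.9]
tcp_rot: [3.141, 0.0, 1.67]
contact_force: [-0.4, -0.6, 0.0]
opening: 0.525
```

servo_tool(rows=[[0,[0,0,0],[0,0,0]],[0,[0,0,0],[0,0,0]],[0,[0,0,0],[0,0,0]],[0,[0,0,0],[0,0,0]],[0,[0,0,0],[0,0,0]],[0,[0,0,0],[0,0,0]]], force=30)

```text
clock: 19.62
eef_pos: [529.7, -138.2, 75.2]
tcp_rot: [-3.14, -0.0, 1.671]
contact_force: [-5.5, -0.6, 7.9]
opening: 0.156
```

servo_tool(rows=[[0,[0,-1,-1],[0,0,0]],[0,[-4,0,0],[0,0,0]],[0,[-4,0,0],[0,0,0]],[0,[-4,0,0],[0,0,0]],[0,[-4,0,0],[0,0,0]]])

```text
clock: 20.25
eef_pos: [531.2, -154.4, 75.4]
tcp_rot: [-3.141, -0.0, 1.67]
contact_force: [1.6, 1.9, -9.8]
opening: 0.159
```

servo_tool(rows=[[0,[-4,0,0],[0,0,0]],[0,[-4,0,0],[0,0,0]],[0,[-4,0,0],[0,0,0]],[0,[-4,0,0],[0,0,0]]])

```text
clock: 20.75
eef_pos: [532.8, -170.3, 75.4]
tcp_rot: [-3.141, -0.0, 1.67]
contact_force: [2.1, 2.1, -12.6]
opening: 0.159
```

servo_tool(rows=[[0,[-1,0,0.5],[0,0,0]],[0,[-1.5,0,0],[0,0,0]],[0,[-1.5,0,0],[0,0,0]]])

```text
clock: 21.12
eef_pos: [533.3, -174.2, 75.4]
tcp_rot: [-3.141, 0.0, 1.67]
contact_force: [-2.1, 2.1, -5.7]
opening: 0.16
```

servo_tool(rows=[[0,[-0.7,0,0],[0,0,0]],[0,[-0.7,0,0],[0,0,0]]])

```text
clock: 21.38
eef_pos: [533.4, -175.5, 75.3]
tcp_rot: [-3.141, 0.0, 1.67]
contact_force: [-3.0, 2.1, -2.5]
opening: 0.157
```

servo_tool(rows=[[0,[-0.5,0,0],[0,0,0]],[0,[-0.5,0,0],[0,0,0]]])

```text
clock: 21.62
eef_pos: [533.4, -176.0, 75.3]
tcp_rot: [-3.141, -0.001, 1.67]
contact_force: [-3.6, 7.0, 0.9]
opening: 0.161
```

End stop felt after about 38 mm. Release and retreat for a check.

servo_tool(rows=[[0,[0.4,0,0],[0,0,0]],[45,[0,0,0],[0,0,0]],[45,[0,0,0],[0,0,0]],[45,[0,0,0],[0,0,0]],[45,[0,0,0],[0,0,0]]])

```text
clock: 22.25
eef_pos: [533.8, -176.2, 75.3]
tcp_rot: [3.141, 0.0, 1.67]
contact_force: [0.3, -0.5, 0.2]
opening: 0.528
```

servo_tool(rows=[[45,[0,0,-15],[0,0,0]],[45,[0,0,-25],[0,0,0]],[45,[0,0,-35],[0,0,0]],[45,[0,0,-35],[0,0,0]],[45,[-30,0,-20],[0,0,0]],[45,[-40,0,0],[0,0,0]],[45,[0,0,0],[0,0,0]],[45,[0,0,0],[0,0,0]]])

```text
clock: 23.25
eef_pos: [540.2, -245.4, 205.5]
tcp_rot: [-3.141, -0.0, 1.67]
contact_force: [-0.0, 0.9, -0.4]
opening: 0.529
```

Run:
```python
from h import *
s=sense();print(np.round(s["eef_pos"],1),s["opening"],np.round(s["contact_force"],1))
C=get_calibration("wrist");T,K=np.array(C["world_to_cam"]),C["intrinsics"];im=grab_frame("wrist")
v=np.load("fix.npy");c,sn=np.cos(v[2]),np.sin(v[2]);R=np.array([[c,-sn],[sn,c]])
hs=cv2.cvtColor(im,cv2.COLOR_BGR2HSV)
m=cv2.inRange(hs,(0,170,170),(6,255,255))|cv2.inRange(hs,(174,170,170),(180,255,255))
cc=proj([[*(v[:2]+R@[0,57]),105]],T,K)[0]; mm=np.zeros_like(m); cv2.circle(mm,tuple(int(a) for a in cc),50,255,-1)
r,q=rect((m&mm)>0,105,T,K); print("knob",r,"local",R.T@(np.array(r[0])-v[:2]))
for z,hx,hy,cx,cy,col in [(56,11,46,0,-3.2,(0,0,255)),(98,7,16,0,-3.2,(255,0,255)),(105,7,12,0,57,(255,255,0))]:
    L=np.array([[hx,hy],[hx,-hy],[-hx,-hy],[-hx,hy]])+[cx,cy]
    cv2.polylines(im,[proj(np.c_[L@R.T+v[:2],[z]*4],T,K).round().astype(int)],True,col,1)
cv2.imwrite("pics/w6b.png",cv2.resize(im,(784,588)))
```

```text
[ 540.2 -245.4  205.5] 0.5291368193949194 [-0.   0.9 -0.4]
knob ((533.8301391601562, -175.25775146484375), (11.873065948486328, 21.719236373901367), 5.682962894439697) local [-0.16583111 57.16282792]
```

View pics/w6b.png

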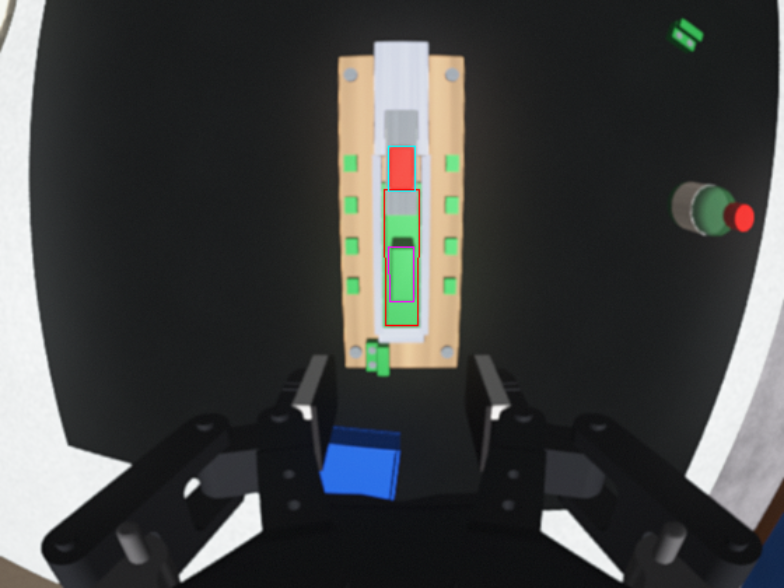

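The knob, at (400,168), measures local y = 57.2, so the keeper is at about 39.8 mm. Its tongue lies over the plug's end at (400,202), and the plug matches its home outline. Nothing touches the robot.

```bash
python3 -c "
from rig import sign_off; print(sign_off())"
```

```text
the job is handed in; nothing more can be done
None
```

The plug is home in the socket and the keeper is across to its end stop. I handed the job in at about 23 s of the 72 s allowed.

- **Plug:** I took the smaller green plug from the stand. The last fixture picture showed the insert about 3 mm towards -y, so I started there. The blades entered first time, with no search needed. The contacts gave about 8 N from the expected height. It bottomed with the plug centre about 78 mm above the table, and I pressed to 22 N at most.
- **Keeper:** I slid it until I felt the stop. The last picture puts the knob at fixture y = 57.2 mm, which is about 39.8 mm of travel.
- **Last checks:** The tongue lies over the plug's end and the plug matches its drawn home outline. The small terminal block on the fixture looks unmoved. The gripper was clear with the force reading near zero.
- **Disagreements:** The scene and side cameras placed things up to about 20 mm apart at the start, so I relied on the wrist camera. Gripping the knob gave about 8 N upward and 5.5 N sideways on the tool. I shifted about 1 mm, which overshot to about 12 N downward until I eased it back while sliding.

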